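Mesh the kneading paddle on the kneader spindle and hold it pressed home

ROBOT

A 7-joint arm with a two-finger parallel gripper is mounted at the origin on the work surface. World frame = base frame: x ahead of the robot, y to its left, z up, the work surface at z = 0. Lengths are in m, angles in rad, forces in N, time in s.
With the tool pointing down it reaches from about 0.35 to 0.9 m from the base axis. Payload 8.1 kg.
Tool frame: the origin (TCP) lies midway between the tips of the shut fingers; the grasp point (between the pads) lies 19 mm behind it; y points along the fingers, z is the direction in which the jaws open and shut, and the axes are right-handed (so a half turn about y gives the same grasp; the last joint's range is limited). The gripper opens to 85 mm and grips with 20 to 120 N. Pads are 22 mm wide; open, the fingers measure 114 mm over their backs; the gripper's body (76 mm by 85 mm) begins 54 mm behind the grasp point. The pads swing forward as they close: fully open they stand 13 mm farther back than shut.
Start: joints at [1.113, 0.434, 0.025, 1.573, -0.012, 1.134, -0.075], TCP at [0.217, -0.586, 0.231] pointing down, gripper open.
Joint ranges: [-2.62, 2.62], [-0.44, 2.09], [-1.27, 1.32], [0.08, 2.57], [-1.32, 4.46], [0.12, 2], [-2.74, 2.74]. Speed limits (rad/s): [2.22, 2.22, 3.01, 3.01, 3.14, 3.14, 3.14].

INTERFACE

Orientations are given as a unit quaternion [w, x, y, z].
In Python, from workcell import readout, grab_frame, camera_params, manip gives the robot as it stands. The module is installed in compiled form; this text tells all that it offers.
- The arm moves only by the tool servo_tool, never from a script. Its argument "moves" is a list that holds one entry, the list of rows, each a list of 6 numbers: the shift along the tool's x, y, z in mm, then the turn, a rotation vector about the tool's x, y, z in rad. A call has 1 to 8 rows; each row is the pose to reach, as a shift and turn from the pose commanded when the call began, along the tool's axes at that moment; what a row does not reach only later rows make up. A row lasts 1/8 s, in which the tool goes at most 62.5 mm and 10.7 degrees, less where a joint would pass 70% of its speed; a pose out of reach is approached as far as the arm can. A call with a gripper value outside its range is refused whole. "fingers" is the opening, from 0 (shut) to 1 (fully open), set as the call begins (left out, the last holds). The fingers move at their own pace and stop on an object; "newtons" is the grip in N (left out, the last holds). Time passes only in rows, so rows that repeat a pose let the fingers close. It gives the time, the measured TCP pose, the force and the opening at its end, in the units of the state.
- readout.observe(): the state, without advancing time (a new reading comes with each control period).
- grab_frame(name): name is "scene" or "top" or "wrist"; returns the picture (480x640x3 uint8, red, green, blue); there is no depth.
- camera_params(name): a dict with "mtx" (3x3 intrinsics, pixels), "distortion" ([k1, k2, p1, p2, k3] as OpenCV has them; the pictures are not rectified), "view" (4x4, takes a point from world to camera coordinates). Camera axes: x right, y up, looking along -z (the intrinsics and any distortion apply to the point x, -y, -z); pixel columns grow to the right and rows downward; lengths in m; the calibration is good to about 2 mm. A picture is of the moment at which its call begins: read the wrist's pose just before it. camera_params takes no time and is no camera call; for the wrist camera it gives the pose at the moment of the call.
- manip.close_job(): hands the job in, once; it reports no verdict.
The state is a dict: "t": time; "q": joint angles; "qvel": joint speeds; "effort": joint torques, N m; "tool_pos": TCP position; "tcp_rot": TCP orientation; "force": force on the tool from outside, world axes, zero at the start; "wrist_torque": the same for the moment, N m; "width": finger opening in m.
Only numpy, scipy, OpenCV 4.12 (cv2) and the standard library are available. Lean on these libraries where they do the work, as an engineer would, in place of code of your own. Each camera call takes 0.05 s, during which the arm holds its last target.

TASK

Pick up the kneading paddle (the attachment with the square hub and two blades, not the disc with the round hub) by its hub, lower it over the drive spindle in the kneader's bowl, turned so that its cross-shaped bore meshes with the spindle's four wings, and slide it home until the sprung collar under the hub is pushed right down. Finish while still gripping the hub and still pressing it down against the spring, so that someone else can fit the retaining clip on the spindle's end. Leave the other things on the shelf where they are.

Things in the scene. Friction and masses are not known exactly. Their poses are not given: they have to be found in the camera images.
- paddle_mid (a point): Centre of the kneading paddle's square hub, half-way up, 45 mm above its foot. Hub 40 x 40 mm, 90 mm tall, its flat sides square to this point's x and y; z is up along the bore. Grey plastic, loose, standing upright on the shelf, 110 to 210 g. Above the blades all four sides of the hub are free to grip.
- paddle_foot (a point): Centre of the underside of the hub, 45 mm below paddle_mid, same axes. A cross-shaped bore runs right through the hub along z: two crossing slots, each 12 mm wide and 30 mm long, one along x, one along y, so the fit repeats every quarter turn.
- paddle: The kneading paddle as a whole; origin and axes as paddle_foot. Two blades at the bottom, towards +x and -x, reach 75 mm from the axis and 30 mm up from the foot.
- spindle_tip (a point): Top end of the kneader's upright drive spindle (dark steel), 192 mm above the shelf; z up along it, x and y along its wings. Downwards: 8 mm of taper (5 to 10 mm across), a round 10 mm rod, then from 51 mm below the tip to the bowl floor four wings in a cross, each pair 26 mm across and 7 mm thick with rounded top edges. It turns against a drag of about 0.15 N m and may stand at any angle.
- collar (a joint): How far the sprung aluminium collar (disc 48 mm across, round the spindle) is pushed down, in m: 0 free, its top 90 mm below the spindle tip; 0.008 right down on its stop, top 98 mm below the tip. The spring pushes up with 5 N at 0 and 9 N at 0.008, more than the paddle's weight.
- kneader: Dough kneader, fixed to the shelf: white round motor base 208 mm across, origin at the centre of its underside, knob towards its -x; on top an open steel bowl 190 mm across, rim 122 mm above the shelf, inner floor 80 mm above the shelf, spindle in its centre.
- disc: Other attachment, to be left alone: steel disc 104 mm across, 4 mm thick, lying flat, with a solid round tapered grey hub 40 mm across at its foot, 55 mm tall over all. Origin at the centre of the underside.
- jar: Glass jar, 60 mm across, 95 mm tall; origin at the centre of its underside. Bystander.
- mug: Terracotta mug, 76 mm across, 85 mm tall, handle to its +y; origin at the centre of its underside. Bystander.
- spatula: Flat steel spatula lying on the shelf, 290 mm long along its x (handle from -130 mm, blade 75 mm wide to +160 mm), 14 mm tall; origin on its underside where handle and blade meet. Bystander.
Not all that is in view belongs to the job. What is shaped like the paddle but purple is not meant.

How it is judged:
On the way, in this order (a step that is already met when the one before it is completed fails the run):
1. the paddle is lifted off the shelf in the gripper (height (world z) of paddle_foot above 0.06 m and contact force between the fingers and paddle above 1 N), for 0.1 s.
2. the paddle is meshed on the spindle, at least 20 mm down its wings (z of paddle_foot in the frame of spindle_tip below -0.071 m and horizontal distance between paddle_foot and spindle_tip below 0.006 m and (angle between the x axis of paddle_foot and the x axis of spindle_tip, either way round below 0.3 rad or angle between the x axis of paddle_foot and the y axis of spindle_tip, either way round below 0.3 rad)), for 0.05 s.
At the end, for the whole second after the job is handed in: Held to the end: gripper on the hub (over 3 N), collar pressed down more than 6 of its 8 mm, hub foot over 88 mm below the spindle tip and within 5 mm of its axis, upright within 0.08 rad, bore in line with the wings within 0.25 rad (any quarter turn) (value of joint collar above 0.006 m and z of paddle_foot in the frame of spindle_tip below -0.088 m and horizontal distance between paddle_foot and spindle_tip below 0.005 m and angle between the z axis of paddle_foot and the z axis of spindle_tip, either way round below 0.08 rad and (angle between the x axis of paddle_foot and the x axis of spindle_tip, either way round below 0.25 rad or angle between the x axis of paddle_foot and the y axis of spindle_tip, either way round below 0.25 rad) and contact force between the fingers and paddle above 3 N); the arm keeps its last pose, push and grip.
It fails at once if another thing on the shelf is pushed or knocked more than 30 mm from its place (distance of any of disc, jar, mug, spatula from where it was at the start of the episode above 0.03 m).
It also fails if it takes over 42 s, if anything falls off the work surface, if the arm or the gripper's body presses on something with over 40 N, if the wrist force passes 120 N, or if a joint passes its speed limit or range.

## Working session

There is one attempt and no reset: what is moved stays moved. The work goes in short steps, Python scripts to look and compute and a tool call to move; the robot and the scene stay as the last step left them, time stands still between calls to the robot, and variables do not carry over. Pictures are saved under pics/ and viewed, and the job is handed in when it is done.

Besides the shell and the picture viewer there is one more tool, called after ">>>" as a command line: name --argument value ..., lists and objects as JSON in quotes. servo_tool: Moves the arm, as the interface text tells. Its arguments: {"type":"object","properties":{"moves":{"type":"array"},"fingers":{"type":"number"},"newtons":{"type":"number"}},"required":["moves"]}

```bash
mkdir -p pics; python3 - <<'E'
from workcell import readout, grab_frame, camera_params
import cv2
for n in ("scene","top","wrist"):
    im=grab_frame(n); cv2.imwrite(f"pics/{n}0.png",im[:,:,::-1])
    p=camera_params(n); print(n,p['mtx'],p['distortion'],p['view'])
s=readout.observe(); print(s)
E
```

```text
scene [[582.30516793   0.         319.75144363]
 [  0.         582.30516793 251.00478196]
 [  0.           0.           1.        ]] [-0.07542185  0.          0.          0.          0.        ] [[ 0.04189231  0.99898945  0.01628251  0.09222975]
 [-0.76213261  0.02141326  0.64706673  0.32631126]
 [ 0.64606418 -0.03951655  0.76225949 -1.77531109]
 [ 0.          0.          0.          1.        ]]
top [[597.02318847   0.         327.4465535 ]
 [  0.         597.02318847 230.43206246]
 [  0.           0.           1.        ]] [-0.20289334  0.          0.          0.          0.        ] [[-0.00798654 -0.99983017  0.01660854 -0.10055683]
 [ 0.99533354 -0.0063512   0.09628504 -0.54033864]
 [-0.0961632   0.01730002  0.99521523 -1.35096787]
 [ 0.          0.          0.          1.        ]]
wrist [[372.85821186   0.         317.25602798]
 [  0.         372.85821186 239.2775909 ]
 [  0.           0.           1.        ]] [-0.0330872  0.         0.         0.         0.       ] [[ 0.34605652 -0.93821301 -0.00111082 -0.62461902]
 [ 0.88933058  0.32840314 -0.31818627  0.04075528]
 [ 0.2988913   0.10912255  0.94802756 -0.38118995]
 [ 0.          0.          0.          1.        ]]
{'t': 0.15, 'q': array([ 1.11342406,  0.43503669,  0.02495985,  1.57384926, -0.01159106,
        1.13400683, -0.07508904]), 'qvel': array([-0.00078037, -0.0011702 , -0.00132024, -0.00211884,  0.00071018,
        0.0002007 ,  0.00044318]), 'effort': array([ 2.84378395e-03, -6.70892072e+01,  1.02654152e+00, -3.16449952e+01,
        1.57399342e-02,  8.99317791e-03,  4.77105868e-05]), 'tool_pos': array([ 0.21694594, -0.58574886,  0.23073741]), 'tcp_rot': array([ 0.12465078, -0.1248693 ,  0.69640708, -0.69561988]), 'force': array([ 0.12900896, -0.60003909, -0.62881006]), 'wrist_torque': array([0.03744945, 0.00609935, 0.02544313]), 'width': 0.08526284080152109}
```

```bash
ls -la . pics
```

```text
.:
total 12
drwxr-xr-x  3 agent agent 4096 Dec  6 13:33 .
drwxr-xr-x 23 root  root  4096 Dec  6 13:33 ..
drwxr-xr-x  2 agent agent 4096 Dec  6 13:34 pics

pics:
total 1464
drwxr-xr-x 2 agent agent   4096 Dec  6 13:34 .
drwxr-xr-x 3 agent agent   4096 Dec  6 13:33 ..
-rw-r--r-- 1 agent agent 500715 Dec  6 13:34 scene0.png
-rw-r--r-- 1 agent agent 447857 Dec  6 13:34 top0.png
-rw-r--r-- 1 agent agent 534032 Dec  6 13:34 wrist0.png
```

View pics/scene0.png

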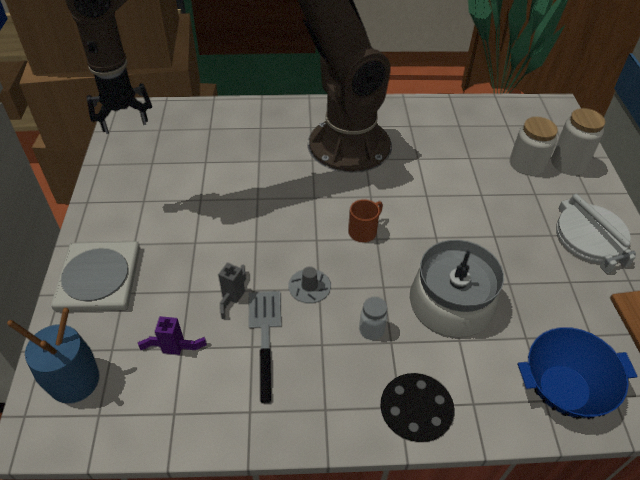

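View pics/top0.png

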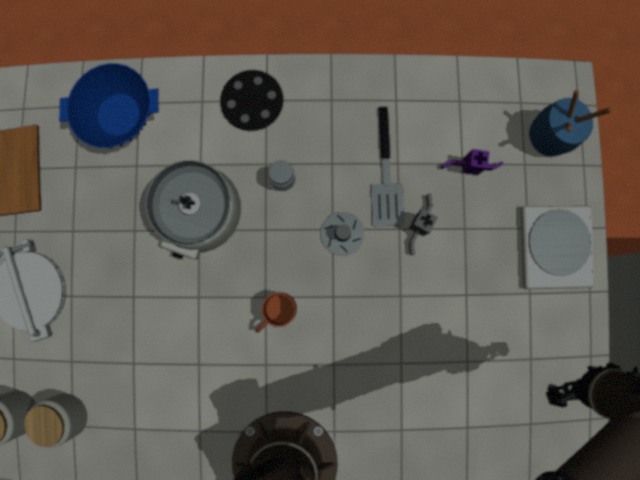

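View pics/wrist0.png

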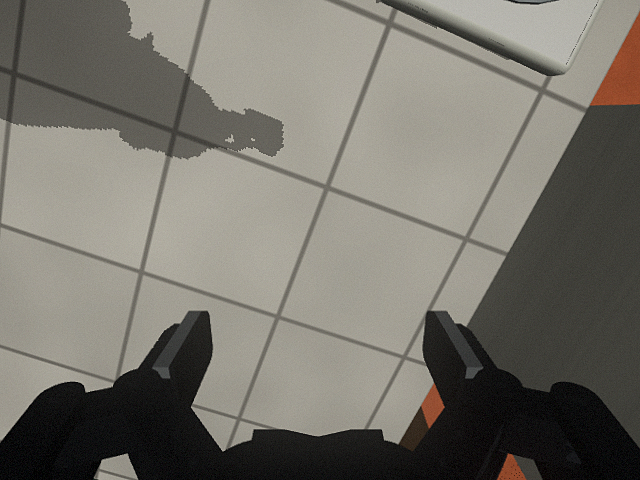

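The scene view shows the grey paddle at about (233,280), the purple decoy at (170,335), the disc at (310,285) and the spindle at (462,270). In the top view, the paddle hub is at about (424,220) and the spindle at about (187,203). I'll zoom in next and set up helpers.

```bash
cat > h.py <<'E'
import numpy as np, cv2
from scipy.spatial.transform import Rotation as R
from workcell import readout, grab_frame, camera_params
def quat(q): return R.from_quat([q[1],q[2],q[3],q[0]])
def ray(p,uv):
    n=cv2.undistortPoints(np.array([[uv]],float),p['mtx'],p['distortion'])[0,0]
    V=p['view']; Rm=V[:3,:3]; c=-Rm.T@V[:3,3]
    d=Rm.T@np.array([n[0],-n[1],-1.]); return c,d/np.linalg.norm(d)
def onz(p,uv,z):
    c,d=ray(p,uv); return c+d*(z-c[2])/d[2]
def proj(p,X):
    V=p['view']; x=V[:3,:3]@np.array(X)+V[:3,3]; y=np.array([[x[0],-x[1],-x[2]]])
    return cv2.projectPoints(y,np.zeros(3),np.zeros(3),p['mtx'],p['distortion'])[0][0,0]
def tri(ps,uvs):
    A=np.zeros((3,3));b=np.zeros(3);L=[]
    for p,u in zip(ps,uvs):
        c,d=ray(p,u);M=np.eye(3)-np.outer(d,d);A+=M;b+=M@c;L.append((c,M))
    X=np.linalg.solve(A,b); return X,[np.linalg.norm(M@(X-c)) for c,M in L]
def crop(src,dst,x,y,w,h,k):
    im=cv2.imread(src)[y:y+h,x:x+w]; cv2.imwrite(dst,cv2.convertScaleAbs(cv2.resize(im,None,fx=k,fy=k,interpolation=cv2.INTER_CUBIC),alpha=1.5))
E
python3 - <<'E'
from h import *
crop("pics/top0.png","pics/t_pad.png",390,180,70,80,6)
crop("pics/top0.png","pics/t_sp.png",145,155,90,90,6)
crop("pics/scene0.png","pics/s_pad.png",195,240,80,90,6)
crop("pics/scene0.png","pics/s_sp.png",410,230,100,80,6)
im=np.hstack([cv2.resize(cv2.imread(f"pics/{n}.png"),(400,400)) for n in("t_pad","t_sp")]);cv2.imwrite("pics/a.png",im)
im=np.hstack([cv2.resize(cv2.imread(f"pics/{n}.png"),(400,400)) for n in("s_pad","s_sp")]);cv2.imwrite("pics/b.png",im)
E
```

```text
(no output)
```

View pics/a.png

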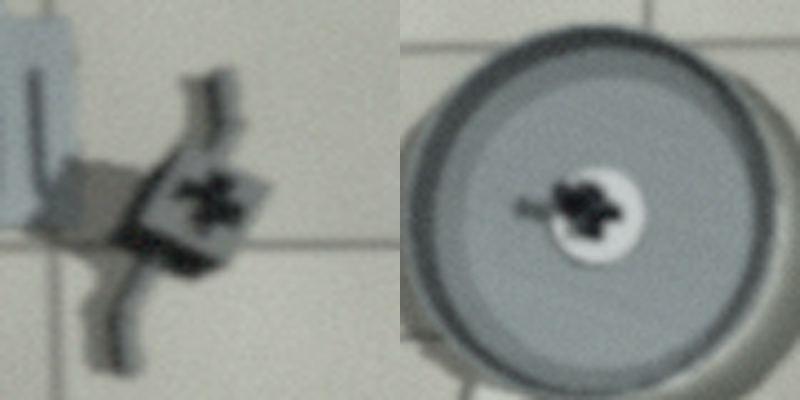

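View pics/b.png

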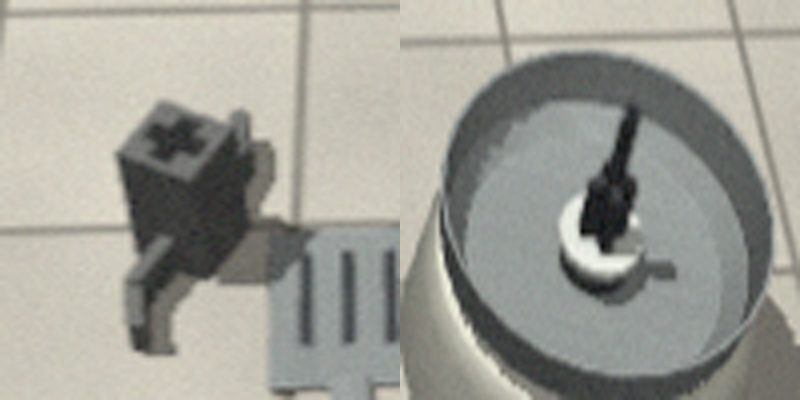

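```bash
python3 - <<'E'
from h import *
T=camera_params("top");S=camera_params("scene")
f=lambda x,y:(390+x/400*70,180+y/5)
g=lambda x,y:(195+x/5,240+y/400*90)
ct=[onz(T,f(*c),.09) for c in[(140,218),(185,145),(272,185),(220,268)]]
cs=[onz(S,g(*c),.09) for c in[(118,152),(160,100),(245,130),(205,182)]]
for L in(ct,cs):
    print(np.mean(L,0),np.round(L,3).tolist(),[round(float(np.degrees(np.arctan2(*(L[(i+1)%4]-L[i])[1::-1]))),1) for i in range(4)],[round(float(np.linalg.norm(L[(i+1)%4]-L[i])),4) for i in range(4)])
# collar disc & spindle tip
ft=lambda x,y:(145+x/400*90,155+y/400*90)
fs=lambda x,y:(410+x/4,230+y/5)
print('collar',onz(T,ft(598-400,215),.102), onz(S,fs(602-400,235),.102))
print('tip',onz(S,fs(633-400,103),.192), onz(T,ft(560-400,190),.192))
s=readout.observe();Q=quat(s['tcp_rot']).as_matrix();print(Q)
E
```

```text
[ 0.55366407 -0.32217701  0.09      ] [[0.548, -0.297, 0.09], [0.58, -0.315, 0.09], [0.562, -0.349, 0.09], [0.525, -0.328, 0.09]] [-29.6, -118.0, 149.8, 54.0] [0.0375, 0.0385, 0.0428, 0.0383]
[ 0.55776544 -0.32013961  0.09      ] [[0.564, -0.349, 0.09], [0.53, -0.332, 0.09], [0.551, -0.292, 0.09], [0.585, -0.308, 0.09]] [153.3, 62.3, -26.6, -116.8] [0.0381, 0.0456, 0.0374, 0.0457]
collar [0.5943121  0.20091651 0.102     ] [0.59804569 0.2015837  0.102     ]
tip [0.59566111 0.20078037 0.192     ] [0.59320121 0.1995574  0.192     ]
[[-9.37739678e-01 -5.00608157e-04  3.47338518e-01]
 [-3.47338862e-01  1.04128401e-03 -9.37739106e-01]
 [ 1.07761802e-04 -9.99999333e-01 -1.15033400e-03]]
```

```bash
cat >> h.py <<'E'
def toolR(az):  # tool y down, z at azimuth az (deg)
    a=np.radians(az); z=np.array([np.cos(a),np.sin(a),0]); y=np.array([0,0,-1.]); x=np.cross(y,z); return np.column_stack([x,y,z])
def delta(pos,Rm,s=None,P0=None,R0=None):
    s=s or readout.observe()
    R0=quat(s['tcp_rot']).as_matrix() if R0 is None else R0
    P0=s['tool_pos'] if P0 is None else P0
    return np.round(R0.T@(np.array(pos)-P0)*1000,1), np.round(R.from_matrix(R0.T@Rm).as_rotvec(),4)
E
python3 - <<'E'
from h import *
W=camera_params("wrist");s=readout.observe();Q=quat(s['tcp_rot']).as_matrix()
c,d=ray(W,(320,240));print('cam in tool mm',Q.T@(c-s['tool_pos'])*1000,'dir',Q.T@d)
print(delta([.556,-.321,.20],toolR(-29)))
print(delta([.596,.2,.35],toolR(-29)))
E
```

```text
cam in tool mm [ -81.79701565 -142.9244097     0.348752  ] dir [0.31992023 0.94741892 0.00695913]
(array([-409.9,   30.8, -130.5]), array([ 1.100e-03, -7.099e-01, -3.000e-04]))
(array([-628.4, -118.6, -605.3]), array([ 1.100e-03, -7.099e-01, -3.000e-04]))
```

>>> servo_tool --moves '[[[-30, 2, -10, 0, -0.05, 0], [-90, 7, -29, 0, -0.16, 0], [-150, 11, -48, 0, -0.28, 0], [-210, 16, -67, 0, -0.39, 0], [-270, 20, -86, 0, -0.5, 0], [-330, 25, -105, 0, -0.61, 0], [-385, 29, -122, 0, -0.68, 0], [-410, 31, -130, 0.001, -0.71, 0]]]' --fingers 1 --newtons 40

```text
t: 1.15
tool_pos: [0.5598, -0.3164, 0.1998]
tcp_rot: [0.362, -0.361, 0.608, -0.607]
force: [0.2, -0.9, 1.1]
width: 0.0851
```

```bash
python3 - <<'E'
from h import *
s=readout.observe();W=camera_params("wrist")
im=grab_frame("wrist"); cv2.imwrite("pics/w1.png",im[:,:,::-1])
import pickle;pickle.dump((s,W),open("w1.pkl","wb"))
print(s['t'],s['tool_pos'],quat(s['tcp_rot']).as_matrix()[:,2],s['q'],s['force'])
E
```

```text
1.15 [ 0.55976288 -0.31640741  0.19979769] [ 8.78642589e-01 -4.77479831e-01  4.59494998e-04] [ 0.58692315  0.50360569 -0.23262757  1.55000001  0.122527    1.10175711
 -0.17098728] [ 0.15939812 -0.90085512  1.06435618]
```

View pics/w1.png

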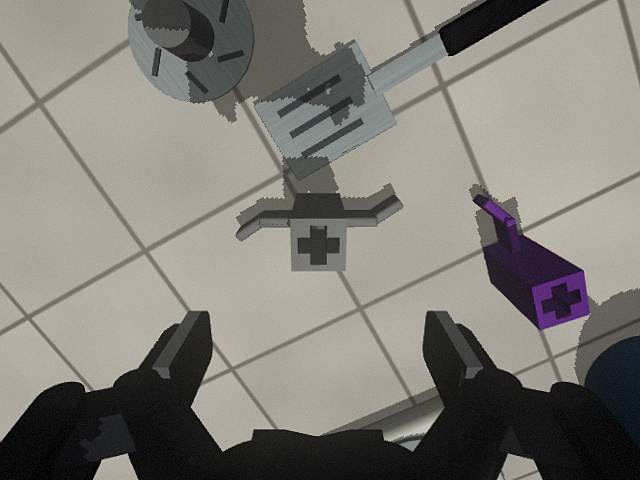

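The wrist view shows the paddle hub top as a square from about (291,219) to (346,270), with the cross at (319,245). The blades run left and right, along the jaw axis, and the purple decoy is off to the right at (560,300). Next I'll measure the hub.

```bash
python3 - <<'E'
from h import *
import pickle
s,W=pickle.load(open("w1.pkl","rb"))
g=cv2.imread("pics/w1.png",0)
roi=g[195:295,270:370]
print([int(g[225,300]),int(g[245,319]),int(g[245,280]),int(g[210,320]),int(g[265,335])])
hsv=cv2.imread("pics/w1.png")
print(hsv[225,300],hsv[245,280],hsv[265,335])
m=((roi>105)&(roi<145)).astype(np.uint8)
for lo,hi in((100,140),(110,150),(120,160)):
    m=((roi>lo)&(roi<hi)).astype(np.uint8)
    print(lo,m.sum())
# cross: dark blob near center
d=((roi<80)).astype(np.uint8); n,l,st,c=cv2.connectedComponentsWithStats(d)
for i in range(1,n):
    if st[i,4]>50: print('dark',st[i],c[i]+[270,195])
cs=[(291,219),(345.5,218.5),(346,270.5),(291,271)]
P=[onz(W,c,.09) for c in cs]
print(np.mean(P,0),[round(float(np.degrees(np.arctan2(*(P[(i+1)%4]-P[i])[1::-1]))),1) for i in range(4)],[round(float(np.linalg.norm(P[(i+1)%4]-P[i])),4) for i in range(4)])
print('cross',onz(W,(319,245),.09))
E
```

```text
[116, 58, 174, 49, 127]
[115 116 117] [161 175 177] [127 128 127]
100 2518
110 2163
120 1239
dark [   0    0  100   32 1604] [318.10785536 208.56421446]
dark [  28   31   42   39 1015] [318.02463054 245.37536946]
[ 0.55697381 -0.32359905  0.09      ] [-28.1, -116.7, 152.0, 60.1] [0.0383, 0.0396, 0.0405, 0.0396]
cross [ 0.55750039 -0.32357314  0.09      ]
```

```bash
python3 - <<'E'
from h import *
s=readout.observe();print(s['t'],s['tool_pos'],s['qvel'])
print(delta([.557,-.3235,.042],toolR(-28.2)))
# relative to commanded pose
T0=np.array([.2169,-.5857,.2307]);Q0=quat([0.12465078,-0.1248693,0.69640708,-0.69561988]).as_matrix()
Pc=T0+Q0@np.array([-.41,.031,-.13]);print(Pc)
Rc=Q0@R.from_rotvec([.001,-.71,0]).as_matrix()
print(delta([.557,-.3235,.042],toolR(-28.2),P0=Pc,R0=Rc))
E
```

```text
1.2 [ 0.56129591 -0.31478045  0.19958719] [ 0.04117444 -0.02393001  0.02617283  0.03307815 -0.012482    0.00091969
  0.02107448]
(array([ 10.3, 157.6,   0.2]), array([-0.0008, -0.0031, -0.0035]))
[ 0.55620374 -0.32135271  0.19980538]
(array([  1.5, 157.8,   1.7]), array([ 0.    , -0.0139, -0.0003]))
```

>>> servo_tool --moves '[[[1.5, 20, 1.5, 0, -0.014, 0], [1.5, 60, 1.5, 0, -0.014, 0], [1.5, 85, 1.5, 0, -0.014, 0], [1.5, 90, 1.5, 0, -0.014, 0], [1.5, 90, 1.5, 0, -0.014, 0]]]'

```text
t: 1.82
tool_pos: [0.5571, -0.3241, 0.1108]
tcp_rot: [-0.363, 0.363, -0.606, 0.607]
force: [0.6, 0.3, -0.3]
width: 0.0855
```

```bash
python3 - <<'E'
from h import *
W=camera_params("wrist");s=readout.observe();cv2.imwrite("pics/w2.png",grab_frame("wrist")[:,:,::-1])
print(s['t'],s['tool_pos'],np.abs(s['qvel']).max())
print(delta([.557,-.3235,.042],toolR(-28.2)))
print([proj(W,[.557,-.3235,.09])])
E
```

```text
1.825 [ 0.55712228 -0.32410925  0.11081051] 0.018483338333441866
(array([-0.5, 69.4, -1. ]), array([-0.0023, -0.0001,  0.0004]))
[array([316.12351718, 290.23448947])]
```

View pics/w2.png

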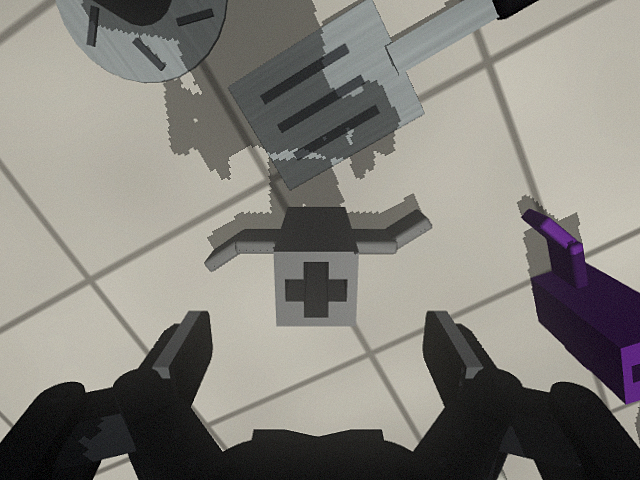

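The cross at (316,290) is where I predicted it, and the hub sits square between the fingers. I'll descend and grip.

>>> servo_tool --moves '[[[0, 20, 0, 0, 0, 0], [0, 50, 0, 0, 0, 0], [0, 66, 0, 0, 0, 0], [0, 69, 0, 0, 0, 0], [0, 69, 0, 0, 0, 0]]]'

```text
t: 2.5
tool_pos: [0.5577, -0.3242, 0.0422]
tcp_rot: [-0.363, 0.363, -0.606, 0.607]
force: [0.4, -0.5, 1.0]
width: 0.0853
```

>>> servo_tool --moves '[[[0, 0, 0, 0, 0, 0], [0, 0, 0, 0, 0, 0], [0, 0, 0, 0, 0, 0], [0, 0, 0, 0, 0, 0], [0, 0, 0, 0, 0, 0], [0, 0, 0, 0, 0, 0]]]' --fingers 0 --newtons 60

```text
t: 3.25
tool_pos: [0.5575, -0.3242, 0.042]
tcp_rot: [-0.363, 0.363, -0.606, 0.607]
force: [-0.5, 0.8, 5.3]
width: 0.0393
```

>>> servo_tool --moves '[[[0, -20, 0, 0, 0, 0], [0, -60, 0, 0, 0, 0], [0, -120, 0, 0, 0, 0], [0, -180, 0, 0, 0, 0], [0, -220, 0, 0, 0, 0], [0, -230, 0, 0, 0, 0], [0, -230, 0, 0, 0, 0]]]'

```text
t: 4.12
tool_pos: [0.5568, -0.3237, 0.2716]
tcp_rot: [-0.363, 0.363, -0.606, 0.607]
force: [0.8, -0.2, -2.4]
width: 0.0397
```

```bash
python3 - <<'E'
from h import *
W=camera_params("wrist");s=readout.observe();cv2.imwrite("pics/w3.png",grab_frame("wrist")[:,:,::-1])
print(s['t'],s['tool_pos'],s['width'],s['force'],s['q'],np.abs(s['qvel']).max())
Q=quat(s['tcp_rot']).as_matrix();print(Q[:,1],np.degrees(np.arctan2(Q[1,2],Q[0,2])))
# camera directly seeing spindle: want cam over tip; show tip position for tool offset
print(delta([.596,.2,.272],toolR(-28.2)))
E
```

```text
4.125 [ 0.55676603 -0.32369038  0.27161239] 0.039680195552724624 [ 0.75576733 -0.23988907 -2.43799114] [ 0.5974957   0.4537825  -0.2344726   1.4486014   0.10815887  1.25055394
 -0.14008778] 0.03651919824310271
[ 9.17484094e-04 -1.03898480e-03 -9.99999039e-01] -28.193014605004006
(array([-480.1,   -1.7, -212.4]), array([0.0007, 0.0001, 0.0005]))
```

View pics/w3.png

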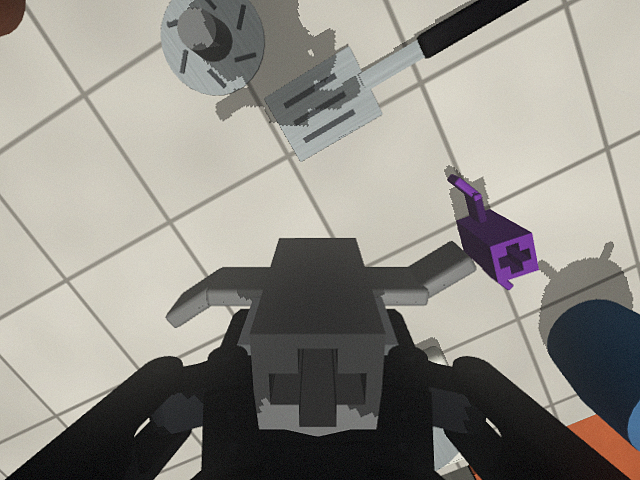

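The paddle is lifted and gripped, with its hub at about (318,385). I'll move it sideways so the wrist camera looks straight down on the spindle.

>>> servo_tool --moves '[[[-20, 0, -11, 0, 0, 0], [-70, 0, -38, 0, 0, 0], [-123, 0, -66, 0, 0, 0], [-177, 0, -95, 0, 0, 0], [-231, 0, -124, 0, 0, 0], [-285, 0, -153, 0, 0, 0], [-339, 0, -182, 0, 0, 0], [-380, 0, -204, 0, 0, 0]]]'

```text
t: 5.18
tool_pos: [0.5547, 0.1117, 0.2698]
tcp_rot: [0.364, -0.365, 0.606, -0.606]
force: [0.7, -0.8, -0.6]
width: 0.0396
```

>>> servo_tool --moves '[[[-12, 0, -7, 0, 0, 0], [-18, 0, -10, 0, 0, 0], [-18, 0, -10, 0, 0, 0], [-18, 0, -10, 0, 0, 0], [-18, 0, -10, 0, 0, 0]]]'

```text
t: 5.8
tool_pos: [0.5566, 0.1269, 0.2709]
tcp_rot: [-0.363, 0.363, -0.607, 0.608]
force: [0.2, 0.4, -0.7]
width: 0.0396
```

```bash
python3 - <<'E'
from h import *
import pickle
W=camera_params("wrist");s=readout.observe();cv2.imwrite("pics/w4.png",grab_frame("wrist")[:,:,::-1])
pickle.dump((s,W),open("w4.pkl","wb"))
print(s['t'],s['tool_pos'],s['width'],s['force'],s['q'],np.abs(s['qvel']).max())
Q=quat(s['tcp_rot']).as_matrix();print(Q[:,1],np.degrees(np.arctan2(Q[1,2],Q[0,2])))
print(proj(W,[.596,.2,.192]),proj(W,[.596,.2,.141]),proj(W,[.596,.2,.102]))
E
```

```text
5.8 [0.55657655 0.12688572 0.27092812] 0.03957363876144455 [ 0.23631695  0.3969043  -0.6974001 ] [-0.02240432  0.35072454 -0.40131113  1.62485121  0.14619065  1.19544106
 -0.94951688] 0.005292614274201935
[ 6.29946226e-04 -1.17762840e-03 -9.99999108e-01] -28.3031207492134
[316.72565627 111.75693601] [316.74064076 112.24005283] [316.74878765 112.50272337]
```

View pics/w4.png

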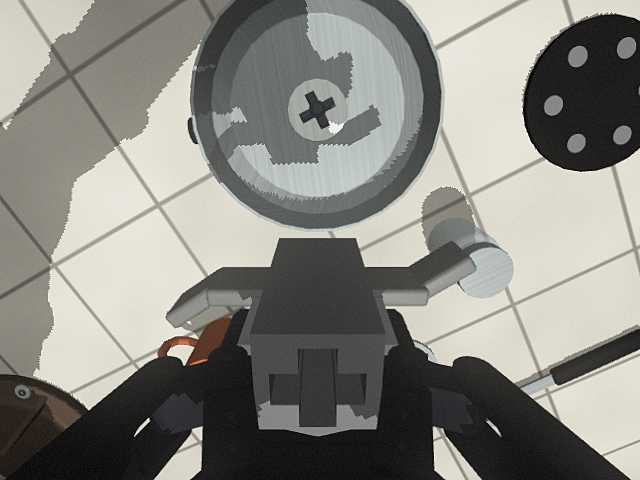

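```bash
python3 - <<'E'
from h import *
crop("pics/w4.png","pics/w4c.png",280,70,75,75,8)
g=cv2.imread("pics/w4.png",0)
m=(g[80:140,287:350]<80).astype(np.uint8)
n,l,st,c=cv2.connectedComponentsWithStats(m)
for i in range(1,n): print(st[i],c[i]+[287,80])
E
```

```text
[ 12  11  36  38 637] [316.80690738 109.47252747]
```

View pics/w4c.png

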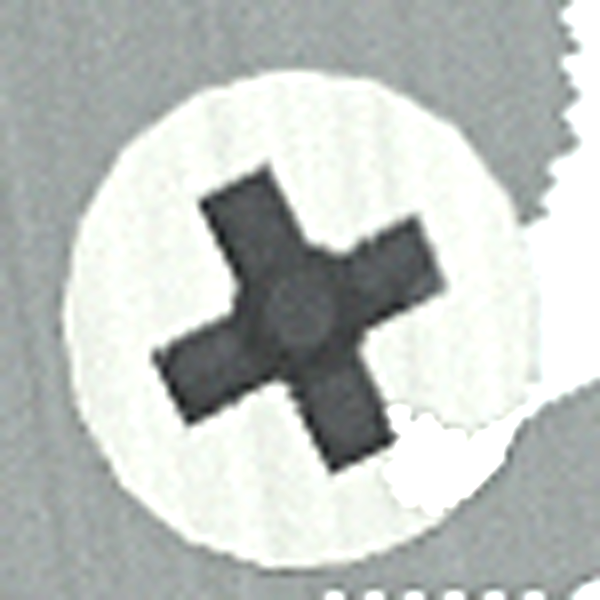

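```bash
python3 - <<'E'
from h import *
import pickle
s,W=pickle.load(open("w4.pkl","rb"))
k=lambda x,y:(280+(x-3.5)/8,70+(y-3.5)/8)
A=[onz(W,k(*c),.141) for c in[(233,182),(430,253),(362,455),(170,390)]]
print('wing ctr',np.mean(A,0)); 
for a,b in((0,2),(1,3)):
    d=A[a]-A[b];print(np.degrees(np.arctan2(d[1],d[0])),np.linalg.norm(d))
print('tip',onz(W,k(300,310),.192)); print('collar',onz(W,k(302,319),.102))
g=cv2.imread("pics/w4.png");crop("pics/w4.png","pics/w4h.png",240,225,160,220,2.7)
Q=quat(s['tcp_rot']).as_matrix()
# hub in tool frame: top front edge corners at z = tcp+.048
for zz in(.045,.048,.051):
    a=onz(W,(250,333.5),s['tool_pos'][2]+zz);b=onz(W,(386,333.5),s['tool_pos'][2]+zz)
    print(zz,np.linalg.norm(a-b),(Q.T@(a-s['tool_pos'])*1e3).round(1),(Q.T@(b-s['tool_pos'])*1e3).round(1))
a=onz(W,(279,238.5),s['tool_pos'][2]-.042);b=onz(W,(357,238.5),s['tool_pos'][2]-.042)
print('foot far edge',np.linalg.norm(a-b),(Q.T@(a-s['tool_pos'])*1e3).round(1),(Q.T@(b-s['tool_pos'])*1e3).round(1))
E
```

```text
wing ctr [0.59690376 0.20143007 0.141     ]
88.00714264919412 0.025149770047266748
-1.7415816490878944 0.025228100729136827
tip [0.59704709 0.20153734 0.192     ]
collar [0.5974956  0.20182638 0.102     ]
0.045 0.041319571388985385 [-18.6 -45.  -20.3] [-18.5 -45.   21.1]
0.048 0.040053357175364575 [-20.5 -48.  -19.6] [-20.4 -48.   20.4]
0.051 0.038787142961743716 [-22.4 -51.  -19. ] [-22.3 -51.   19.8]
foot far edge 0.04079523446376403 [-20.   42.  -19.8] [-19.9  42.   21. ]
```

View pics/w4h.png

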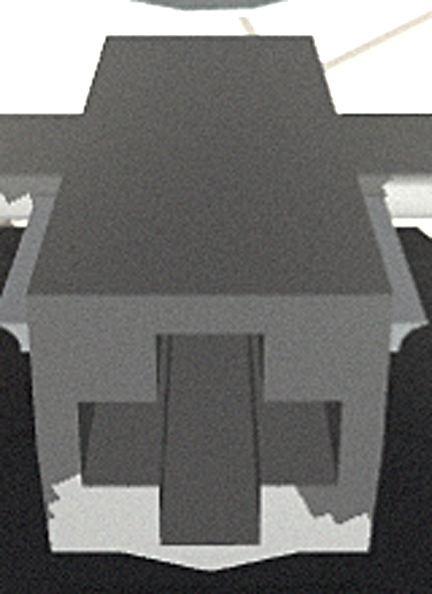

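```bash
python3 - <<'E'
from h import *
s=readout.observe();print(s['tool_pos'])
print(delta([.597,.2015,.262],toolR(-1.8)))
E
```

```text
[0.55655393 0.12713123 0.27098237]
(array([-84.7,   8.9,   0.4]), array([-0.001 , -0.4622,  0.0008]))
```

>>> servo_tool --moves '[[[-15, 0, 0, 0, -0.08, 0], [-40, 0, 0, 0, -0.2, 0], [-65, 0, 0, 0, -0.34, 0], [-80, 4, 0.4, 0, -0.44, 0], [-84.5, 9, 0.4, -0.001, -0.462, 0.001], [-84.5, 9, 0.4, -0.001, -0.462, 0.001], [-84.5, 9, 0.4, -0.001, -0.462, 0.001]]]'

```text
t: 6.72
tool_pos: [0.5967, 0.2014, 0.2621]
tcp_rot: [-0.492, 0.492, -0.508, 0.508]
force: [-0.1, -0.4, -1.4]
width: 0.0395
```

```bash
python3 - <<'E'
from h import *
s=readout.observe()
for n in("scene","top","wrist"):
    cv2.imwrite(f"pics/{n}5.png",grab_frame(n)[:,:,::-1])
print(s['t'],s['tool_pos'],s['force'],s['wrist_torque'])
Q=quat(s['tcp_rot']).as_matrix();print(Q[:,1],np.degrees(np.arctan2(Q[1,2],Q[0,2])))
crop("pics/scene5.png","pics/s5.png",400,170,120,130,4)
crop("pics/wrist5.png","pics/w5.png",220,180,200,160,2.2)
a,b=cv2.imread("pics/s5.png"),cv2.imread("pics/w5.png")
cv2.imwrite("pics/c5.png",np.hstack([cv2.resize(a,(370,400)),cv2.resize(b,(430,344+56))]))
E
```

```text
6.725 [0.59666993 0.20142257 0.26206912] [-0.05576132 -0.39895625 -1.37899764] [0.00806507 0.01992245 0.04987084]
[ 4.03588669e-05 -1.36699460e-04 -9.99999990e-01] -1.8605179328939976
```

View pics/c5.png

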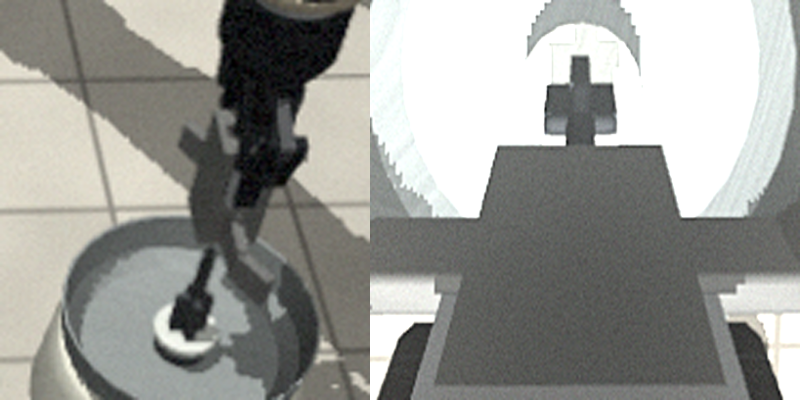

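```bash
python3 - <<'E'
from h import *
S=camera_params("scene")
f=lambda X:np.round((proj(S,X)-[400,170])*[370/120,400/130],0)
for X in([.597,.2015,.192],[.597,.2015,.22],[.617,.2215,.22],[.617,.1815,.22],[.617,.1815,.31],[.672,.2015,.22]): print(X,f(X))
E
python3 -c "
from h import *
crop('pics/scene5.png','pics/s5b.png',440,195,70,80,8)"
```

```text
[0.597, 0.2015, 0.192] [212. 249.]
[0.597, 0.2015, 0.22] [220. 223.]
[0.617, 0.2215, 0.22] [255. 245.]
[0.617, 0.1815, 0.22] [198. 246.]
[0.617, 0.1815, 0.31] [226. 155.]
[0.672, 0.2015, 0.22] [244. 308.]
```

View pics/s5b.png

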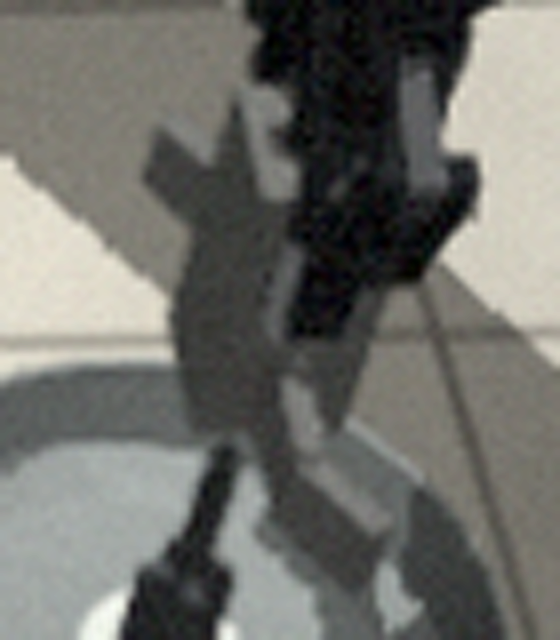

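The projections match the scene view: foot corner at (190,430), spindle tip at (232,445). I'll start the descent over the tip.

>>> servo_tool --moves '[[[0, 10, 0, 0, 0, 0], [0, 25, 0, 0, 0, 0], [0, 38, 0, 0, 0, 0], [0, 48, 0, 0, 0, 0], [0, 58, 0, 0, 0, 0], [0, 68, 0, 0, 0, 0], [0, 70, 0, 0, 0, 0], [0, 70, 0, 0, 0, 0]]]'

```text
t: 7.88
tool_pos: [0.5967, 0.2025, 0.192]
tcp_rot: [0.493, -0.492, 0.508, -0.507]
force: [0.1, 0.2, -1.4]
width: 0.0395
```

```bash
python3 - <<'E'
from h import *
s=readout.observe()
for n in("scene","wrist"):
    cv2.imwrite(f"pics/{n}6.png",grab_frame(n)[:,:,::-1])
print(s['t'],s['tool_pos'],s['force'],s['wrist_torque'],s['width'])
crop("pics/scene6.png","pics/s6.png",430,200,80,90,5)
crop("pics/wrist6.png","pics/w6.png",220,180,200,270,1.6)
a,b=cv2.imread("pics/s6.png"),cv2.imread("pics/w6.png")
cv2.imwrite("pics/c6.png",np.hstack([cv2.resize(a,(400,450)),cv2.resize(b,(333,450))]))
E
```

```text
7.875 [0.59674136 0.20250421 0.19198148] [ 0.13281132  0.17645163 -1.38291737] [-0.00542536  0.01308296  0.01932792] 0.03950643558347422
```

View pics/c6.png

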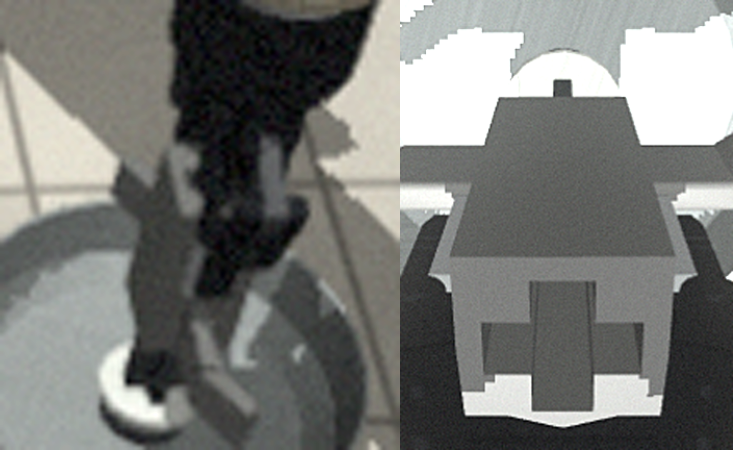

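>>> servo_tool --moves '[[[1, 4, 0, 0, 0, 0], [1, 10, 0, 0, 0, 0], [1, 15, 0, 0, 0, 0], [1, 20, 0, 0, 0, 0], [1, 25, 0, 0, 0, 0], [1, 30, 0, 0, 0, 0], [1, 36, 0, 0, 0, 0], [1, 40, 0, 0, 0, 0]]]'

```text
t: 8.98
tool_pos: [0.5965, 0.2014, 0.1514]
tcp_rot: [0.492, -0.492, 0.508, -0.507]
force: [0.3, -0.3, -1.3]
width: 0.0395
```

>>> servo_tool --moves '[[[0, 4, 0, 0, 0, 0], [0, 8, 0, 0, 0, 0], [0, 11, 0, 0, 0, 0], [0, 13, 0, 0, 0, 0], [0, 15, 0, 0, 0, 0], [0, 16, 0, 0, 0, 0], [0, 16, 0, 0, 0, 0], [0, 16, 0, 0, 0, 0]]]'

```text
t: 9.98
tool_pos: [0.5968, 0.2016, 0.1367]
tcp_rot: [-0.493, 0.492, -0.507, 0.507]
force: [-2.5, -0.9, 7.3]
width: 0.0394
```

>>> servo_tool --moves '[[[0, 1, 0, 0, 0, 0], [0, 2, 0, 0, 0, 0], [0, 3, 0, 0, 0, 0], [0, 3, 0, 0, 0, 0], [0, 3, 0, 0, 0, 0]]]'

```text
t: 10.6
tool_pos: [0.5969, 0.2017, 0.1358]
tcp_rot: [-0.493, 0.492, -0.507, 0.508]
force: [-7.7, -4.1, 25.6]
width: 0.0395
```

```bash
python3 - <<'E'
from h import *
s=readout.observe()
for n in("scene","wrist"):
    cv2.imwrite(f"pics/{n}7.png",grab_frame(n)[:,:,::-1])
print(s['t'],s['tool_pos'],s['force'],s['wrist_torque'],s['width'])
Q=quat(s['tcp_rot']).as_matrix();print(Q[:,1],np.degrees(np.arctan2(Q[1,2],Q[0,2])))
crop("pics/scene7.png","pics/s7.png",430,200,80,90,5)
crop("pics/wrist7.png","pics/w7.png",220,180,200,270,1.6)
a,b=cv2.imread("pics/s7.png"),cv2.imread("pics/w7.png")
cv2.imwrite("pics/c7.png",np.hstack([cv2.resize(a,(400,450)),cv2.resize(b,(333,450))]))
E
```

```text
10.6 [0.59688272 0.20170993 0.13583423] [-7.74737157 -4.0867592  25.59936926] [-1.05603486  2.2878739   0.04259034] 0.03947815346025838
[ 1.92578559e-03  4.39340172e-04 -9.99998049e-01] -1.7293925321070522
```

View pics/c7.png

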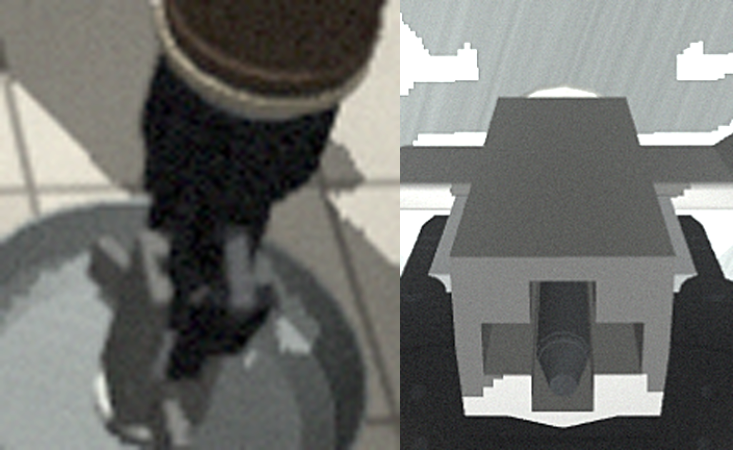

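>>> servo_tool --moves '[[[0, 0, 0, 0, 0, 0], [0, 0, 0, 0, 0, 0], [0, 0, 0, 0, 0, 0], [0, 0, 0, 0, 0, 0]]]'

```text
t: 11.2
tool_pos: [0.5969, 0.2017, 0.1358]
tcp_rot: [-0.493, 0.492, -0.507, 0.508]
force: [-8.5, -4.3, 25.5]
width: 0.0393
```

```bash
python3 -c "
from workcell import manip
print(manip.close_job())"
```

```text
the job is handed in; nothing more can be done
None
```

I picked up the grey kneading paddle by its hub and turned it to the spindle's wings, which stood at about -1.8°. I lowered it over the spindle and pushed it down until the collar reached its stop. I handed the job in at about 11.2 s with the hub still gripped and pressed down; `close_job()` gives no verdict.

**Last checks**
- **Seating:** the foot is at about z = 0.094 m, which is 98 mm below the spindle tip. That height comes from the tool position and assumes the paddle did not slip in the grip; the last wrist image showed no slip.
- **Collar:** I did not measure it directly. The spring pushed back with about 8.6 N, then the upward force reading jumped from 7 to 26 N with only 0.9 mm more travel, which indicates the stop.
- **Position:** the tool is within about 0.3 mm of the spindle axis I measured, tilted about 0.002 rad, with the bore aligned to the wings within 0.01 rad. The camera calibration is only good to about 2 mm.
- **Grip:** commanded at 60 N, with the fingers 39.3 mm apart on the 40 mm hub.
- **Disagreements:** the three cameras differed by a few millimetres on the paddle and spindle positions, and I used the wrist camera's values. At the final press there is a sideways force of about 9 N and a moment of about 2.5 N m on the wrist. Force and position held steady over the last half second.

I saw no contact with the other things on the shelf, but I took no final overview picture to confirm that they hadn't moved.

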